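Sweep the spindle whorls through the sorting tray's gate

TASK

Sweep the three round spindle whorls off the sorting tray with your fingertips, one at a time: push each along the tray through the narrow gate until it drops through the slot into the clear finds box below, before the next one goes in. Do not lift or carry anything; leave the two potsherds where they lie on the tray, and do not disturb the jar and the brush beside it.

Things in the scene. Friction and masses are not known exactly. Their poses are not given: they have to be found in the camera images.
- tray: White sorting tray on a wire stand, fixed to the bench. Origin: on the bench, below the sorting field; z up, +y along the middle line from field to gate and slot, +x to the right of one looking along +y. All offsets are in this frame, in mm. Level floor, top at z 64. Rims and guide walls: 4 thick, tops at z 80 with a rolled lip to 83. Its +y points to the robot's left, give or take 23 degrees.
- field (a point): Middle of the open sorting field, on the floor's top, at (0, -80, 64) in the tray's frame. The field is 240 mm wide (x -120 to 120) and runs from the rear rim's inside at y -150 to y -10. From y -10 to y 60 two straight guide walls close in like a funnel, from x +-120 to x +-25.
- gate (a point): Middle of the gate's entrance, on the floor's top, at (0, 60, 64) in the tray's frame. The gate is a straight channel 50 mm wide (x -25 to 25) between walls, from y 60 to a stop wall at y 136. Its floor ends at y 80, where the slot begins.
- slot (a point): Middle of the open slot, level with the floor's top, at (0, 108, 64) in the tray's frame. The slot is the floorless part of the channel, 50 mm (x) by 56 mm (y 80 to 136). A disc tips over the edge and falls through once its middle is past y 80. The box's liner is 58 mm below.
- finds_box: Clear plastic box with a grey foam liner, standing on the bench under the slot and sticking out past the tray's end, fixed. 120 mm (x) x 180 mm (y) x 56 mm high, walls 2.5 mm, liner top 6 mm above the bench. Origin: middle of its underside, axes as the tray's; it lies at (0, 115, 0) mm in the tray's frame.
- whorl_1: Spindle whorl: a flat round disc of brown fired clay, 32 mm across and 12 mm thick, with an 8 mm hole through its middle, about 17 g. Starts lying flat on the tray's floor. Origin: centre of its underside, z up.
- whorl_2: Spindle whorl: a flat round disc of brown fired clay, 34 mm across and 12 mm thick, with an 8 mm hole through its middle, about 19 g. Starts lying flat on the tray's floor. Origin: centre of its underside, z up.
- whorl_3: Spindle whorl: a flat round disc of brown fired clay, 36 mm across and 13 mm thick, with an 8 mm hole through its middle, about 23 g. Starts lying flat on the tray's floor. Origin: centre of its underside, z up.
- sherd_1: Potsherd, a flat broken piece of brown pottery with five straight edges, no hole, about 36 x 36 mm and 8 mm thick, lying flat on the tray's floor. Origin: about the middle of its underside. It stays where it lies.
- sherd_2: Potsherd, a flat broken piece of brown pottery with five straight edges, no hole, about 36 x 36 mm and 9 mm thick, lying flat on the tray's floor. Origin: about the middle of its underside. It stays where it lies.
- jar: Small amber glass jar with a white cap, 44 mm across, 68 mm high, standing on the bench beside the box at the tray's +x side. Origin: centre of its underside. To be left alone.
- brush: Wooden-handled flat brush, 170 mm long, 42 mm wide, 20 mm high, lying on the bench beside the box at the tray's -x side. Origin: middle of its length at bench height, its own x axis runs along it to the bristles. To be left alone.
Not all that is in view belongs to the job. Leave any blue or turquoise look-alike of the whorl_1 alone. What is shaped like the whorl_2 but yellow is not meant.

How it is judged:
By the outcome, as a careful person would: the job done as asked, in the order asked, and still so for the second after the job is handed in, with the robot touching nothing.
It also fails if it takes over 64 s, if anything falls off the work surface, if the arm or the gripper's body presses on something with over 40 N, if the wrist force passes 120 N, or if a joint passes its speed limit or range.

ROBOT

A 6-joint arm with a two-finger parallel gripper is mounted at the origin on the work surface. World frame = base frame: x ahead of the robot, y to its left, z up, the work surface at z = 0. Lengths are in mm, angles in rad, forces in N, time in s.
With the tool pointing down it reaches from about 250 to 775 mm from the base axis. Payload 4 kg.
Tool frame: the origin (TCP) lies between the finger pads; the fingertips stand 19 mm ahead of it and the grasp point (between the pads) is the TCP; z points along the fingers, y is the direction in which the jaws open and shut (so a half turn about z gives the same grasp; the last joint's range is limited). The gripper opens to 94 mm and grips with 3 to 60 N. Pads are 16 mm wide; open, the fingers measure 119 mm over their backs; the gripper's body (75 mm by 177 mm) begins 78 mm behind the grasp point.
Start: joints at [-1.286, 0.087, 1.371, -0, 1.684, -0.103], TCP at [207.983, -509.177, 224.506] pointing down, gripper open.
Joint ranges: [-3.1, 3.1], [-0.76, 2.03], [0.27, 2.55], [-1.08, 4.22], [0.17, 2.65], [-2.57, 2.57]. Speed limits (rad/s): [2.79, 2.79, 3.14, 3.14, 3.14, 3.14].

INTERFACE

Orientations are given as a unit quaternion [x, y, z, w].
In Python, from workcell import env gives the robot as it stands. The module is installed in compiled form; this text tells all that it offers.
- The arm moves only by the shell command python3 -m pendant 'ROWS' [FORCE]. ROWS is JSON, a list that holds one entry, the list of rows, each a list of 7 numbers: the shift along the tool's x, y, z in cm, then the turn, a rotation vector about the tool's x, y, z in rad, then the closure, from 0 (fully open) to 1 (shut). In form: [[[x, y, z, rx, ry, rz, claw], ...]]. A call has 1 to 20 rows; each row is the pose to reach, as a shift and turn from the pose commanded when the call began, along the tool's axes at that moment; what a row does not reach only later rows make up. A row lasts 1/8 s, in which the tool goes at most 62.5 mm and 10.7 degrees, less where a joint would pass 70% of its speed; a pose out of reach is approached as far as the arm can. A call with a gripper value outside its range is refused whole. The fingers move at their own pace and stop on an object; FORCE is the grip in N (left out, the last holds). Time passes only in rows, so rows that repeat a pose let the fingers close. It gives the time, the measured TCP pose, the force and the opening at its end, in the units of the state.
- env.get_obs(): the state, without advancing time (a new reading comes with each control period).
- env.read_camera(name): name is "scene" or "top" or "wrist"; returns a dict with "image" (480x640x3 uint8, red, green, blue), "z_map" (480x640 float32, mm along the optical axis (not along the pixel's ray), 0 where there is no reading), "camera_matrix" (3x3 intrinsics, pixels), "world_from_camera" (4x4, takes a point from camera to world coordinates). Camera axes: x right, y down, z forward; pixel columns grow to the right and rows downward; lengths in mm; the calibration is good to about 2 mm. A picture is of the moment at which its call begins.
- env.finish_job(): hands the job in, once; it reports no verdict.
The state is a dict: "time": time; "joint_positions": joint angles; "dq": joint speeds; "effort": joint torques, N m; "tcp_pos": TCP position; "orientation": TCP orientation; "contact_force": force on the tool from outside, world axes, zero at the start; "moment": the same for the moment, N m; "opening": finger opening in mm.
Only numpy, scipy, OpenCV 4.12 (cv2) and the standard library are available. Lean on these libraries where they do the work, as an engineer would, in place of code of your own. Each camera call takes 0.05 s, during which the arm holds its last target.

## Working session

There is one attempt and no reset: what is moved stays moved. The work goes in short steps, Python scripts to look and compute and a shell command to move; the robot and the scene stay as the last step left them, time stands still between calls to the robot, and variables do not carry over. Pictures are saved under pics/ and viewed, and the job is handed in when it is done.

```bash
mkdir -p pics
python3 - <<'E'
from workcell import env
import cv2,numpy as np
o=env.get_obs();print({k:np.round(v,3).tolist() for k,v in o.items()})
for n in("top","scene"):
    c=env.read_camera(n);cv2.imwrite(f"pics/{n}0.png",c["image"][:,:,::-1]);np.savez(f"{n}0.npz",**c)
    print(n,c["camera_matrix"].tolist(),np.round(c["world_from_camera"],3).tolist())
E
```

```text
{'time': 0.0, 'joint_positions': [-1.286, 0.088, 1.372, 0.0, 1.684, -0.103], 'dq': [0.002, 0.002, -0.002, -0.001, -0.0, 0.001], 'effort': [0.0, -34.019, -30.243, 0.072, 0.033, -0.0], 'tcp_pos': [207.841, -508.683, 223.316], 'orientation': [0.981, 0.193, -0.0, -0.001], 'contact_force': [0.74, -0.912, -0.108], 'moment': [-0.003, -0.035, -0.077], 'opening': 93.817}
top [[507.6033619556363, 0.0, 316.8799186963468], [0.0, 507.6033619556363, 238.33085221098122], [0.0, 0.0, 1.0]] [[0.01, -0.989, 0.144, 501.55], [-1.0, -0.011, -0.005, -38.925], [0.007, -0.144, -0.989, 806.182], [0.0, 0.0, 0.0, 1.0]]
scene [[553.376169903426, 0.0, 320.61730169479665], [0.0, 553.376169903426, 241.15772554209343], [0.0, 0.0, 1.0]] [[0.454, 0.724, -0.519, 1043.893], [0.891, -0.362, 0.275, -280.841], [0.012, -0.587, -0.81, 785.935], [0.0, 0.0, 0.0, 1.0]]
```

View pics/top0.png

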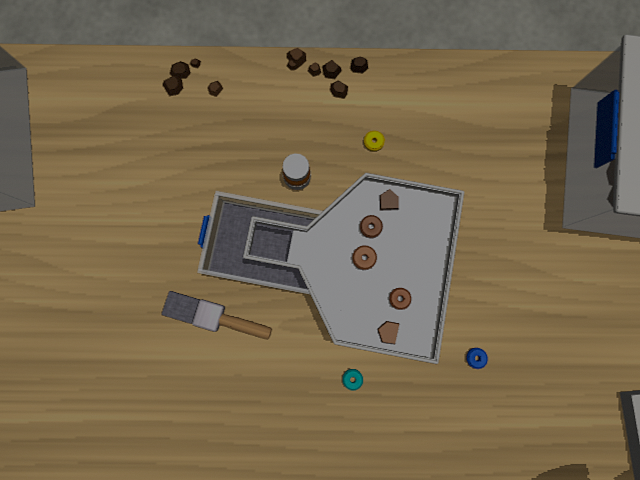

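View pics/scene0.png

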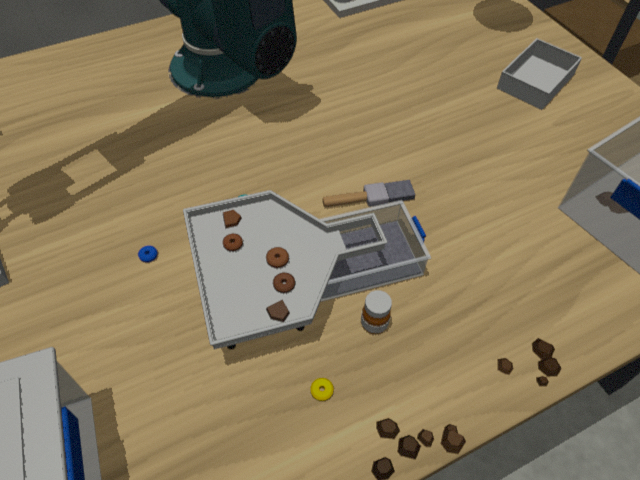

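The top view shows whorls at about (371,226), (364,257) and (400,298), and sherds at (389,200) and (388,332). The gate is near (300,240). I'll enlarge it to measure.

```bash
cat > h.py <<'E'
import numpy as np,cv2
def ray(c,u,v,z):
    K=c["camera_matrix"];T=c["world_from_camera"]
    d=T[:3,:3]@np.linalg.solve(K,[u,v,1]);p=T[:3,3];s=(z-p[2])/d[2];return p+s*d
def proj(c,P):
    P=np.atleast_2d(P);T=c["world_from_camera"];q=(P-T[:3,3])@T[:3,:3];q=q@c["camera_matrix"].T;return q[:,:2]/q[:,2:]
E
python3 - <<'E'
import cv2,numpy as np
from h import *
im=cv2.imread("pics/top0.png")
cv2.imwrite("pics/c1.png",cv2.resize(im[165:375,195:475],None,fx=2.85,fy=2.85,interpolation=cv2.INTER_CUBIC))
c=np.load("top0.npz")
# brown blobs on tray
hsv=cv2.cvtColor(im,cv2.COLOR_BGR2HSV)
z=c["z_map"]
v,u=np.mgrid[:480,:640]
K=c["camera_matrix"];T=c["world_from_camera"]
P=np.stack([(u-K[0,2])/K[0,0]*z,(v-K[1,2])/K[1,1]*z,z],-1)@T[:3,:3].T+T[:3,3]
np.save("P.npy",P)
m=((hsv[...,1]>90)&(P[...,2]>60)).astype(np.uint8);m[:175]=0;m[365:]=0;m[:,:310]=0;m[:,465:]=0
n,l,s,ce=cv2.connectedComponentsWithStats(m)
for i in range(1,n):
    if s[i,4]>50:
        b=l==i;zz=np.median(P[b][:,2]);cs,_=cv2.findContours(b.astype(np.uint8),0,1);(cx,cy),r=cv2.minEnclosingCircle(cs[0])
        print(s[i].tolist(),ce[i].round(1),zz.round(1),ray(c,cx,cy,64+12).round(1),"dia",round(2*r*z[b].mean()/507.6,1))
print("floor z",np.median(P[220:330,420:435,2]))
E
```

```text
[380, 190, 18, 20, 91] [388.  199.8] 72.3 [ 664.7 -147.    76. ] dia 33.4
[360, 215, 23, 23, 370] [370.7 226.1] 75.3 [ 627.2 -121.3   76. ] dia 32.6
[352, 246, 25, 24, 432] [364.  257.3] 76.4 [ 581.  -111.3   76. ] dia 34.9
[389, 288, 22, 21, 343] [399.8 298.1] 75.3 [ 523.1 -162.3   76. ] dia 31.4
[378, 321, 21, 23, 348] [388.3 331.7] 71.6 [ 475.6 -147.2   76. ] dia 34.4
floor z 63.77680606043032
```

View pics/c1.png

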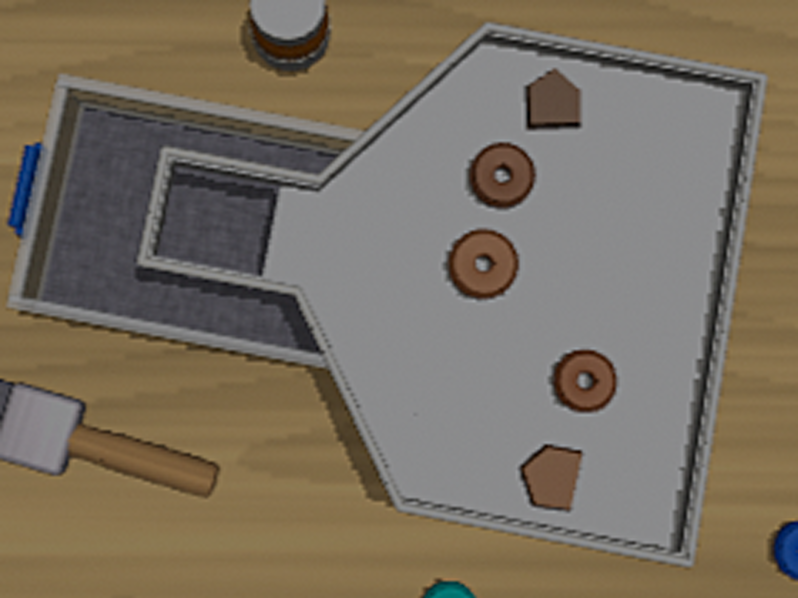

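Run:
```python
import numpy as np,cv2
from h import *
from scipy.optimize import least_squares
c=dict(np.load("top0.npz"))
px=np.array([(766,75),(693,563),(488,24),(403,507),(165,148),(137,268)])
px=px/2.85+np.array([195,165])-0.3
M=np.array([(124,-154,83),(-124,-154,83),(124,-8,83),(-124,-8,83),(29,140,83),(-29,140,83)],float)
W=np.array([ray(c,*p,83) for p in px])
def tf(x,M):
    cs,s=np.cos(x[2]),np.sin(x[2]);return np.c_[x[0]+cs*M[:,0]-s*M[:,1],x[1]+s*M[:,0]+cs*M[:,1]]
r=least_squares(lambda x:(tf(x,M)-W[:,:2]).ravel(),[550,-100,0])
print(r.x,np.degrees(r.x[2]));print(r.fun.reshape(-1,2).round(1))
np.save("tray.npy",r.x)
R=np.array([[np.cos(r.x[2]),-np.sin(r.x[2])],[np.sin(r.x[2]),np.cos(r.x[2])]])
w=np.array([[627.2,-121.3],[581,-111.3],[523.1,-162.3]])
# holes/centres & sherd contours
print(((w-r.x[:2])@R).round(1))
im=cv2.imread("pics/top0.png");P=np.load("P.npy");h=cv2.cvtColor(im,cv2.COLOR_BGR2HSV)
for (u,v,zt) in((389,200,72),(388,332,73)):
    m=((h[...,1]>60)&(abs(P[...,2]-68)<12)).astype(np.uint8);k=np.zeros_like(m);k[v-14:v+15,u-14:u+15]=m[v-14:v+15,u-14:u+15]
    cs,_=cv2.findContours(k,0,1);q=max(cs,key=cv2.contourArea);q=cv2.approxPolyDP(q,2,True)[:,0]
    print([(((ray(c,*p,zt)[:2]-r.x[:2])@R).round(0)).tolist() for p in q])
for n,p,z in(("jar",(296,160),68),("yellow",(374,140),12),("brushend",(270,333),20)):
    print(n,((ray(c,*p,z)[:2]-r.x[:2])@R).round(0))
for n,t in(("gate",(0,60)),("slot",(0,108)),("field",(0,-80))):print(n,tf(r.x,np.array([t]))[0].round(1))
```

```text
[ 5.83475864e+02 -8.29578439e+01 -1.72107592e-01] -9.861038643091918
[[-0.2  0.6]
 [ 0.3 -0.4]
 [-0.4  1.8]
 [-0.2  1.6]
 [-1.8 -0.6]
 [ 2.4 -2.9]]
[[ 49.6 -30.3]
 [  2.4 -28.3]
 [-45.9 -88.5]]
[[110.0, -48.0], [99.0, -36.0], [78.0, -40.0], [84.0, -64.0], [102.0, -61.0]]
[[-81.0, -75.0], [-93.0, -65.0], [-110.0, -74.0], [-110.0, -91.0], [-81.0, -92.0]]
jar [130.  96.]
yellow [203. -17.]
brushend [-131.   89.]
gate [593.8 -23.8]
slot [602.   23.4]
field [ 569.8 -161.8]
```

```bash
cat >> h.py <<'E'
from scipy.spatial.transform import Rotation as Ro
def to(tx,ty,z,yaw=0):
    "tool-frame shift (cm) and rz to reach tray xy, world z, yaw = ccw turn in tray from tool x along tray +y"
    from workcell import env
    o=env.get_obs();r=np.load("tray.npy");a=r[2]
    W=np.array([r[0]+np.cos(a)*tx-np.sin(a)*ty,r[1]+np.sin(a)*tx+np.cos(a)*ty,z])
    R=Ro.from_quat(o["orientation"]);d=R.inv().apply(W-o["tcp_pos"])/10
    b=a+np.pi/2+yaw;x=np.array([np.cos(b),np.sin(b),0]);zz=np.array([0,0,-1.]);T=Ro.from_matrix(np.c_[x,np.cross(zz,x),zz])
    print("shift cm",d.round(2),"rv",(R.inv()*T).as_rotvec().round(3))
def st():
    from workcell import env
    o=env.get_obs();r=np.load("tray.npy");a=r[2];d=np.array(o["tcp_pos"][:2])-r[:2];x=Ro.from_quat(o["orientation"]).as_matrix()[:,0]
    print("t",o["time"],"tray",(d@np.array([[np.cos(a),-np.sin(a)],[np.sin(a),np.cos(a)]])).round(1),"z",round(o["tcp_pos"][2],1),"yaw",round(np.arctan2(x[1],x[0])-a-np.pi/2,3),"F",np.round(o["contact_force"],1),"open",round(o["opening"],1))
E
python3 -c "
from h import *
st();to(2.4,-66,150)"
```

```text
t 0.1 tray [-297.1 -483.8] z 223.4 yaw -1.011 F [ 0.3 -0.2  0.8] open 93.9
shift cm [ 47.57 -19.48   7.39] rv [-2.000e-03 -1.000e-03 -1.011e+00]
```

```bash
python3 -m pendant '[[[10,-4,0,0,0,-0.2,0.3],[20,-8,0,0,0,-0.4,0.6],[30,-12,0,0,0,-0.6,0.85],[40,-16,0,0,0,-0.8,0.85],[47.57,-19.48,0,0,0,-1.01,0.85],[47.57,-19.48,0,0,0,-1.01,0.85],[47.57,-19.48,4,0,0,-1.01,0.85],[47.57,-19.48,7.39,0,0,-1.01,0.85],[47.57,-19.48,7.39,0,0,-1.01,0.85],[47.57,-19.48,7.39,0,0,-1.01,0.85],[47.57,-19.48,7.39,0,0,-1.01,0.85],[47.57,-19.48,7.39,0,0,-1.01,0.85]]]' 10; python3 -c "
from h import *
st();to(2.4,-66,87)
from workcell import env
for n in('top','wrist'):
  c=env.read_camera(n);cv2.imwrite(f'pics/{n}1.png',c['image'][:,:,::-1])
"
```

```text
time: 1.6
tcp_pos: [574.7, -150.3, 152.2]
orientation: [0.766, 0.643, 0.0, 0.001]
contact_force: [-0.5, 0.0, -0.2]
opening: 13.8
t 1.6 tray [  2.9 -67.9] z 152.2 yaw -0.003 F [-0.5  0.  -0.2] open 13.8
shift cm [ 0.2  -0.06  6.52] rv [ 0.002  0.001 -0.003]
```

View pics/wrist1.png

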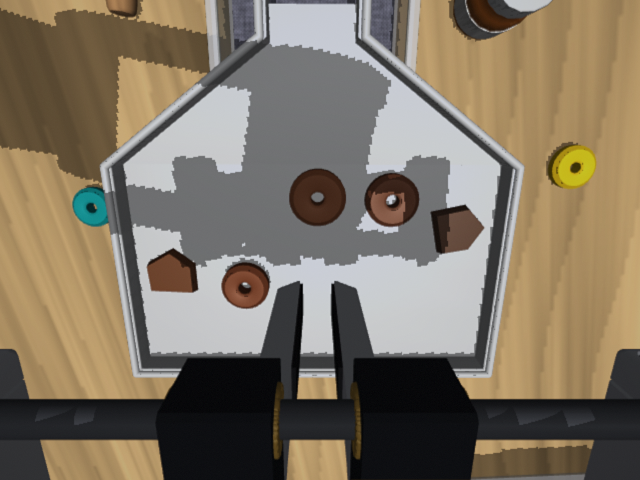

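View pics/top1.png

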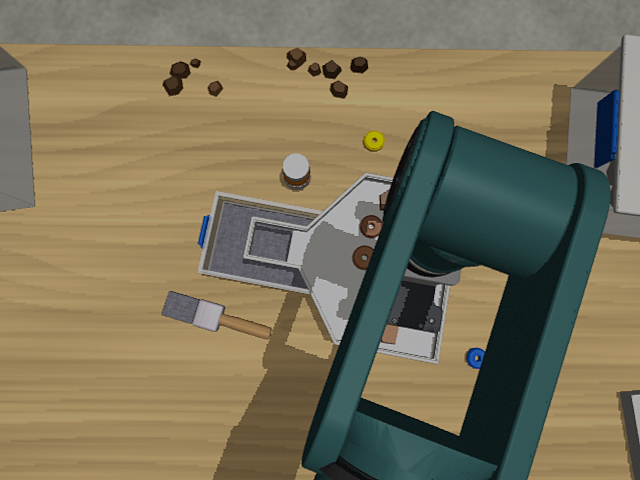

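The wrist view shows the fingers (x≈317) in line with the middle whorl at (318,197) and the gate (≈313,20). The other whorls are at (391,200) and (245,285). Going down.

```bash
python3 -m pendant '[[[0,-0.06,3,0,0,0,0.85],[0,-0.06,5.5,0,0,0,0.85],[0,-0.06,6.5,0,0,0,0.85],[0,-0.06,6.5,0,0,0,0.85],[0,-0.06,6.5,0,0,0,0.85]]]'; python3 -c "
from h import *
st()
from workcell import env
c=env.read_camera('wrist');cv2.imwrite('pics/w2.png',c['image'][:,:,::-1])
"
```

```text
time: 2.33
tcp_pos: [574.9, -149.3, 87.1]
orientation: [0.766, 0.643, 0.001, 0.001]
contact_force: [0.2, 0.4, 0.1]
opening: 13.9
t 2.325 tray [  2.9 -66.8] z 87.1 yaw -0.001 F [0.2 0.4 0.1] open 13.9
```

View pics/w2.png

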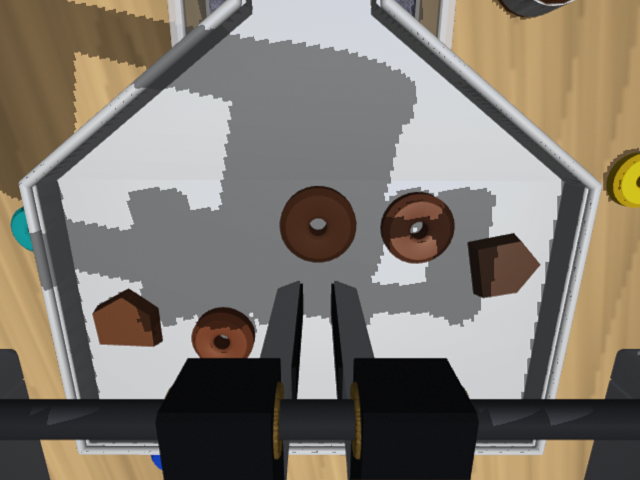

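The cage is clear of the other pieces and the whorl is dead ahead at (318,223). Pushing.

```bash
python3 -m pendant '[[[0.5,0,0,0,0,0,0.85],[1.0,0,0,0,0,0,0.85],[1.5,0,0,0,0,0,0.85],[2.0,0,0,0,0,0,0.85],[2.6,0,0,0,0,0,0.85],[3.2,0,0,0,0,0,0.85],[3.8,-0.05,0,0,0,0,0.85],[4.4,-0.1,0,0,0,0,0.85],[5,-0.15,0,0,0,0,0.85],[5.6,-0.2,0,0,0,0,0.85],[6.2,-0.25,0,0,0,0,0.85],[6.8,-0.25,0,0,0,0,0.85],[7.4,-0.25,0,0,0,0,0.85],[8,-0.25,0,0,0,0,0.85],[8.6,-0.25,0,0,0,0,0.85],[8.6,-0.25,0,0,0,0,0.85]]]'; python3 -c "
from h import *
st()
from workcell import env
c=env.read_camera('wrist');cv2.imwrite('pics/w3.png',c['image'][:,:,::-1])
"
```

```text
time: 4.38
tcp_pos: [586.5, -63.2, 85.5]
orientation: [0.765, 0.644, -0.0, -0.0]
contact_force: [0.0, -0.4, -0.3]
opening: 13.9
t 4.375 tray [-0.4 20. ] z 85.5 yaw -0.0 F [ 0.  -0.4 -0.3] open 13.9
```

View pics/w3.png

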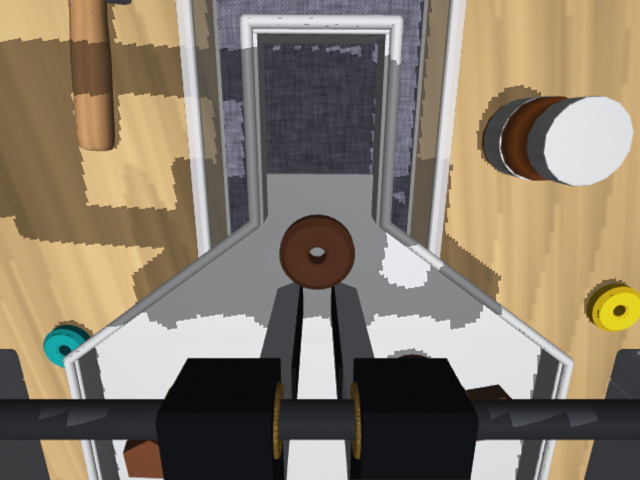

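The whorl is nested in the fingertips at (317,251), lined up with the gate (x 262–380). Pushing through.

```bash
python3 -m pendant '[[[0.5,0,-0.1,0,0,0,0.85],[1.0,0.05,-0.1,0,0,0,0.85],[1.5,0.1,-0.1,0,0,0,0.85],[2.0,0.1,-0.1,0,0,0,0.85],[2.5,0.1,-0.1,0,0,0,0.85],[3,0.1,-0.1,0,0,0,0.85],[3.5,0.1,-0.1,0,0,0,0.85],[4,0.1,-0.1,0,0,0,0.85],[4.4,0.1,-0.1,0,0,0,0.85],[4.7,0.1,-0.1,0,0,0,0.85],[4.7,0.1,-0.1,0,0,0,0.85],[4.7,0.1,-0.1,0,0,0,0.85]]]'; python3 -c "
from h import *
st()
from workcell import env
c=env.read_camera('wrist');cv2.imwrite('pics/w4.png',c['image'][:,:,::-1])
"
```

```text
time: 5.92
tcp_pos: [595.5, -17.7, 86.5]
orientation: [0.766, 0.643, -0.0, 0.0]
contact_force: [0.8, 0.4, 0.9]
opening: 14.4
t 5.925 tray [ 0.6 66.4] z 86.5 yaw -0.001 F [0.8 0.4 0.9] open 14.4
```

View pics/w4.png

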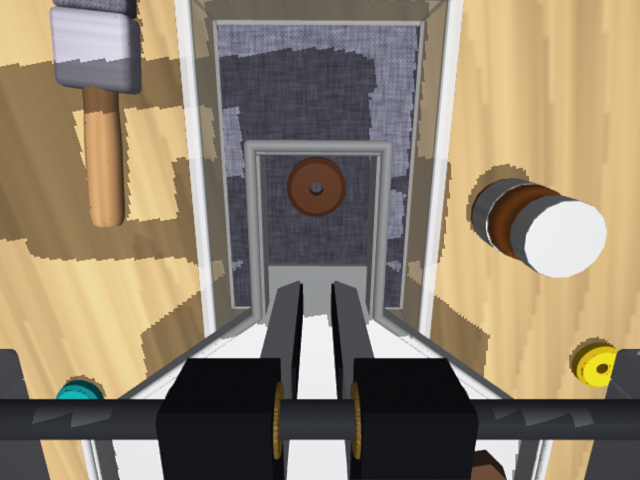

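Whorl_3 lies flat on the foam in the box at (316,187). Now the right-hand whorl.

```bash
python3 -m pendant '[[[-2,0,0,0,0,0,0.85],[-3.5,0,-2.5,0,0,0,0.85],[-7,1.5,-5,0,0,0,0.85],[-11,3.5,-5,0,0,0,0.85],[-13,4.8,-5,0,0,0,0.85],[-13,4.8,-5,0,0,0,0.85],[-13,4.8,-5,0,0,0,0.85],[-13,4.8,-5,0,0,0,0.85]]]'; python3 -c "
from h import *
st()
to(48.5,-64,86.5)
from workcell import env
c=env.read_camera('wrist');cv2.imwrite('pics/w5.png',c['image'][:,:,::-1])
"
```

```text
time: 6.98
tcp_pos: [620.1, -152.9, 136.6]
orientation: [0.765, 0.644, -0.0, -0.0]
contact_force: [0.1, -0.2, 0.6]
opening: 14.2
t 6.975 tray [ 48.  -62.7] z 136.6 yaw 0.0 F [ 0.1 -0.2  0.6] open 14.2
shift cm [-0.13  0.05  5.01] rv [-0. -0.  0.]
```

View pics/w5.png

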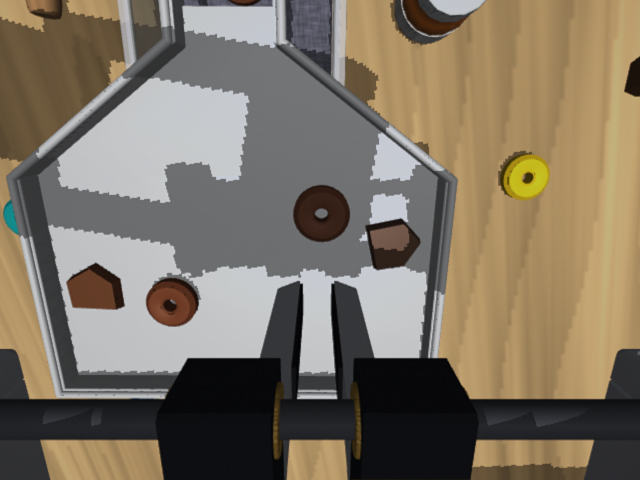

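```bash
python3 -m pendant '[[[0,0.15,3,0,0,0,0.85],[0,0.15,4.6,0,0,0,0.85],[0,0.15,5,0,0,0,0.85],[0,0.15,5,0,0,0,0.85],[0.4,0.15,5,0,0,0,0.85],[0.8,0.15,5,0,0,0,0.85],[1.2,0.1,5,0,0,0,0.85],[1.6,0,5,0,0,0,0.85],[2,-0.12,5,0,0,0,0.85],[2.4,-0.24,5,0,0,0,0.85],[2.8,-0.36,5,0,0,0,0.85],[3.2,-0.48,5,0,0,0,0.85],[3.6,-0.6,5,0,0,0,0.85],[3.6,-0.6,5,0,0,0,0.85]]]'; python3 -c "
from h import *
st()
from workcell import env
c=env.read_camera('wrist');cv2.imwrite('pics/w6.png',c['image'][:,:,::-1])
"
```

```text
time: 8.78
tcp_pos: [620.7, -117.0, 86.6]
orientation: [0.765, 0.644, -0.0, -0.0]
contact_force: [-0.0, 0.6, -0.8]
opening: 14.0
t 8.775 tray [ 42.5 -27.2] z 86.6 yaw -0.0 F [-0.   0.6 -0.8] open 14.0
```

View pics/w6.png

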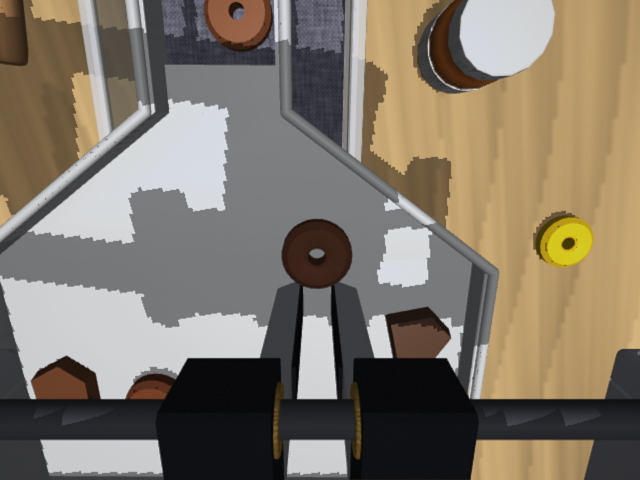

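The whorl is nested at (317,253). Next a curved push that steers towards the gate's middle line.

```bash
cat > path.py <<'E'
import numpy as np,sys
from scipy.optimize import fsolve
from h import *
def path(D0,D1,psi0,n,off,ramp,tcp,psi1=0):
    # headings trapezoid psi0->pm->psi1 ; off = tcp->disc ; prints tool-frame rows from current tool pose
    k=np.arange(1,n+1)
    def H(pm): return np.interp(k,[0,ramp,n-ramp,n],[psi0,pm,pm,psi1])
    def f(v):
        h=H(v[0]);return [D0[0]-v[1]*np.sin(h).sum()-D1[0],D0[1]+v[1]*np.cos(h).sum()-D1[1]]
    pm,s=fsolve(f,[np.arctan2(D0[0]-D1[0],D1[1]-D0[1]),5]);h=H(pm)
    D=np.c_[D0[0]-s*np.cumsum(np.sin(h)),D0[1]+s*np.cumsum(np.cos(h))]
    T=D-off*np.c_[-np.sin(h),np.cos(h)]
    d=(T-np.array(tcp))/10;c,sn=np.cos(psi0),np.sin(psi0)
    # tool x=(-sn,c) tool y=(c,sn)
    X=d@[-sn,c];Y=d@[c,sn]
    print("pm",np.degrees(pm),"step",s)
    print([[round(x,2),round(y,2),0,0,0,round(-(a-psi0),2),.85] for x,y,a in zip(X,Y,h)])
E
python3 -c "
from path import *
path((42.5,-3.7),(0,54),0,18,23.5,5,(42.5,-27.2))"
```

```text
pm 50.093592770345474 step 4.155941873875318
[[np.float64(0.45), np.float64(0.34), 0, 0, 0, np.float64(-0.17), 0.85], [np.float64(0.94), np.float64(0.59), 0, 0, 0, np.float64(-0.35), 0.85], [np.float64(1.48), np.float64(0.75), 0, 0, 0, np.float64(-0.52), 0.85], [np.float64(2.03), np.float64(0.82), 0, 0, 0, np.float64(-0.7), 0.85], [np.float64(2.59), np.float64(0.79), 0, 0, 0, np.float64(-0.87), 0.85], [np.float64(2.85), np.float64(0.47), 0, 0, 0, np.float64(-0.87), 0.85], [np.float64(3.12), np.float64(0.16), 0, 0, 0, np.float64(-0.87), 0.85], [np.float64(3.39), np.float64(-0.16), 0, 0, 0, np.float64(-0.87), 0.85], [np.float64(3.65), np.float64(-0.48), 0, 0, 0, np.float64(-0.87), 0.85], [np.float64(3.92), np.float64(-0.8), 0, 0, 0, np.float64(-0.87), 0.85], [np.float64(4.19), np.float64(-1.12), 0, 0, 0, np.float64(-0.87), 0.85], [np.float64(4.45), np.float64(-1.44), 0, 0, 0, np.float64(-0.87), 0.85], [np.float64(4.72), np.float64(-1.76), 0, 0, 0, np.float64(-0.87), 0.85], [np.float64(4.75), np.float64(-2.31), 0, 0, 0, np.float64(-0.7), 0.85], [np.float64(4.87), np.float64(-2.86), 0, 0, 0, np.float64(-0.52), 0.85], [np.float64(5.09), np.float64(-3.37), 0, 0, 0, np.float64(-0.35), 0.85], [np.float64(5.39), np.float64(-3.84), 0, 0, 0, np.float64(-0.17), 0.85], [np.float64(5.77), np.float64(-4.25), 0, 0, 0, np.float64(-0.0), 0.85]]
```

```bash
python3 -m pendant '[[[0.45,0.34,0,0,0,-0.17,0.85],[0.94,0.59,0,0,0,-0.35,0.85],[1.48,0.75,0,0,0,-0.52,0.85],[2.03,0.82,0,0,0,-0.7,0.85],[2.59,0.79,0,0,0,-0.87,0.85],[2.85,0.47,0,0,0,-0.87,0.85],[3.12,0.16,0,0,0,-0.87,0.85],[3.39,-0.16,0,0,0,-0.87,0.85],[3.65,-0.48,0,0,0,-0.87,0.85],[3.92,-0.8,0,0,0,-0.87,0.85],[4.19,-1.12,0,0,0,-0.87,0.85],[4.45,-1.44,0,0,0,-0.87,0.85],[4.72,-1.76,0,0,0,-0.87,0.85],[4.72,-1.76,0,0,0,-0.87,0.85]]]'; python3 -c "
from h import *
st()
from workcell import env
c=env.read_camera('wrist');cv2.imwrite('pics/w7.png',c['image'][:,:,::-1]);np.savez('w7.npz',**c)
"
```

```text
time: 10.58
tcp_pos: [611.3, -67.6, 86.6]
orientation: [0.423, 0.906, -0.0, -0.0]
contact_force: [0.1, 0.2, 0.3]
opening: 14.3
t 10.575 tray [24.8 19.9] z 86.6 yaw 0.869 F [0.1 0.2 0.3] open 14.3
```

View pics/w7.png

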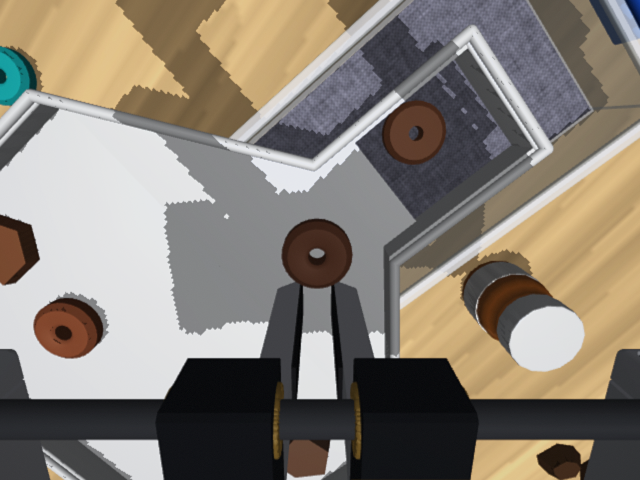

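Still nested, disc about (317,253). I'll back off, square up behind it, then push straight.

```bash
python3 -c "
from h import *
to(6.8,-2,86.5);to(6.8,5,86.5)"
```

```text
shift cm [-0.02 -2.83  0.01] rv [0.    0.    0.869]
shift cm [ 0.44 -2.3   0.01] rv [0.    0.    0.869]
```

```bash
python3 -m pendant '[[[-1.5,0,0,0,0,0,0.85],[-3,0,0,0,0,0.1,0.85],[-3,-0.7,0,0,0,0.28,0.85],[-2.5,-1.3,0,0,0,0.45,0.85],[-1.8,-2,0,0,0,0.62,0.85],[-1,-2.5,0,0,0,0.8,0.85],[-0.02,-2.83,0,0,0,0.87,0.85],[-0.02,-2.83,0,0,0,0.87,0.85],[-0.02,-2.83,0,0,0,0.87,0.85]]]'; python3 -c "
from h import *
st()
from workcell import env
c=env.read_camera('wrist');cv2.imwrite('pics/w8.png',c['image'][:,:,::-1])
"
```

```text
time: 11.75
tcp_pos: [590.6, -86.9, 86.6]
orientation: [0.765, 0.644, 0.0, 0.0]
contact_force: [0.5, -0.0, -0.4]
opening: 13.9
t 11.75 tray [ 7.7 -2.6] z 86.6 yaw -0.0 F [ 0.5 -0.  -0.4] open 13.9
```

View pics/w8.png

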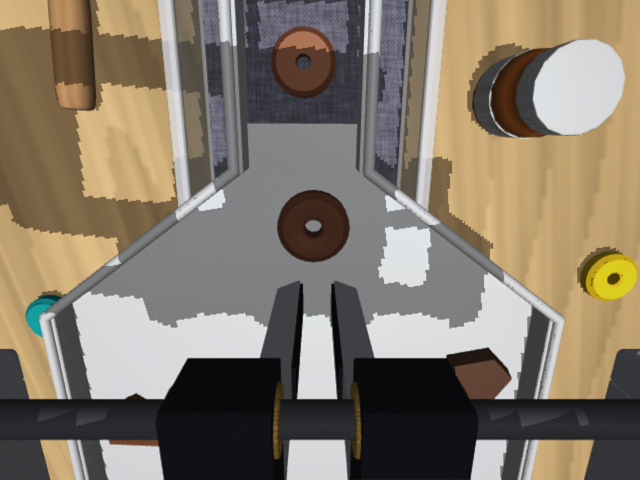

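```bash
python3 -m pendant '[[[0.6,-0.15,0,0,0,0,0.85],[1.1,-0.17,0,0,0,0,0.85],[1.6,-0.2,0,0,0,0,0.85],[2.1,-0.32,0,0,0,0,0.85],[2.6,-0.45,0,0,0,0,0.85],[3.1,-0.57,0,0,0,0,0.85],[3.6,-0.69,0,0,0,0,0.85],[4.1,-0.72,0,0,0,0,0.85],[4.6,-0.72,0,0,0,0,0.85],[5.1,-0.72,0,0,0,0,0.85],[5.6,-0.72,0,0,0,0,0.85],[6.1,-0.72,0,0,0,0,0.85],[6.6,-0.72,0,0,0,0,0.85],[6.9,-0.72,0,0,0,0,0.85],[6.9,-0.72,0,0,0,0,0.85],[6.9,-0.72,0,0,0,0,0.85]]]'; python3 -c "
from h import *
st()
from workcell import env
c=env.read_camera('wrist');cv2.imwrite('pics/w9.png',c['image'][:,:,::-1])
"
```

```text
time: 13.8
tcp_pos: [594.7, -17.1, 86.6]
orientation: [0.766, 0.643, -0.0, 0.0]
contact_force: [-0.8, 0.2, 0.4]
opening: 13.9
t 13.8 tray [-0.2 66.8] z 86.6 yaw -0.001 F [-0.8  0.2  0.4] open 13.9
```

View pics/w9.png

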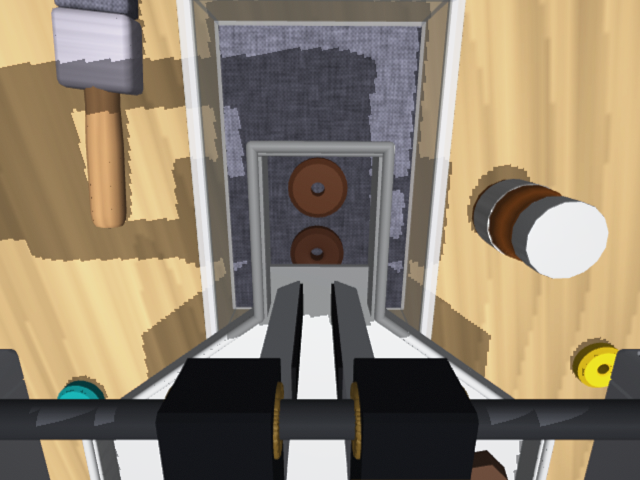

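Both whorls now lie in the box at (317,187) and (317,248). Last one.

```bash
python3 -m pendant '[[[-2,0,0,0,0,0,0.85],[-3.5,0,-2.5,0,0,0,0.85],[-7,-1.5,-5,0,0,0.1,0.85],[-11,-3,-5,0,0,0.2,0.85],[-15,-4.5,-5,0,0,0.3,0.85],[-18.5,-5.64,-5,0,0,0.34,0.85],[-18.5,-5.64,-5,0,0,0.34,0.85],[-18.5,-5.64,-5,0,0,0.34,0.85],[-18.5,-5.64,-5,0,0,0.34,0.85]]]'; python3 -c "
from h import *
st()
to(-56.6,-118,86.5,-.34)
from workcell import env
c=env.read_camera('wrist');cv2.imwrite('pics/w10.png',c['image'][:,:,::-1])
"
```

```text
time: 14.98
tcp_pos: [507.6, -188.9, 136.5]
orientation: [0.863, 0.505, 0.0, -0.0]
contact_force: [-1.0, -0.5, -1.1]
opening: 14.3
t 14.975 tray [ -56.6 -117.4] z 136.5 yaw -0.34 F [-1.  -0.5 -1.1] open 14.3
shift cm [-0.06  0.02  5.  ] rv [-0. -0.  0.]
```

View pics/w10.png

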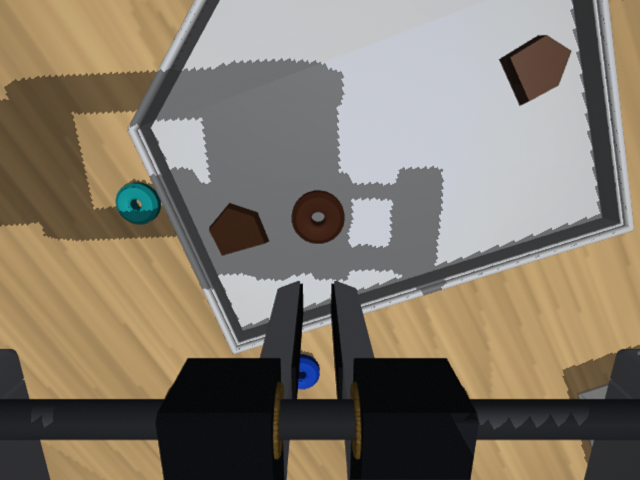

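Fingers (x≈317) line up with the whorl at (318,217). The sherd's edge at x 268 is clear. Going down and pushing along the slanted line.

```bash
python3 -m pendant '[[[0,0,3,0,0,0,0.85],[0,0,4.6,0,0,0,0.85],[0,0,5,0,0,0,0.85],[0,0,5,0,0,0,0.85],[0.5,0,5,0,0,0,0.85],[1,0,5,0,0,0,0.85],[1.5,0,5,0,0,0,0.85],[2,0,5,0,0,0,0.85],[2.6,0,5,0,0,0,0.85],[3.2,0,5,0,0,0,0.85],[3.8,0,5,0,0,0,0.85],[4.4,0,5,0,0,0,0.85],[5,0,5,0,0,0,0.85],[5.6,0,5,0,0,0,0.85],[6.2,0,5,0,0,0,0.85],[6.8,0,5,0,0,0,0.85],[7.4,0,5,0,0,0,0.85],[8,0,5,0,0,0,0.85],[8,0,5,0,0,0,0.85]]]'; python3 -c "
from h import *
st()
from workcell import env
c=env.read_camera('wrist');cv2.imwrite('pics/w11.png',c['image'][:,:,::-1])
"
```

```text
time: 17.4
tcp_pos: [546.8, -119.4, 86.5]
orientation: [0.863, 0.505, 0.0, -0.0]
contact_force: [-0.3, 0.9, 0.0]
opening: 14.1
t 17.4 tray [-29.9 -42.1] z 86.5 yaw -0.34 F [-0.3  0.9  0. ] open 14.1
```

View pics/w11.png

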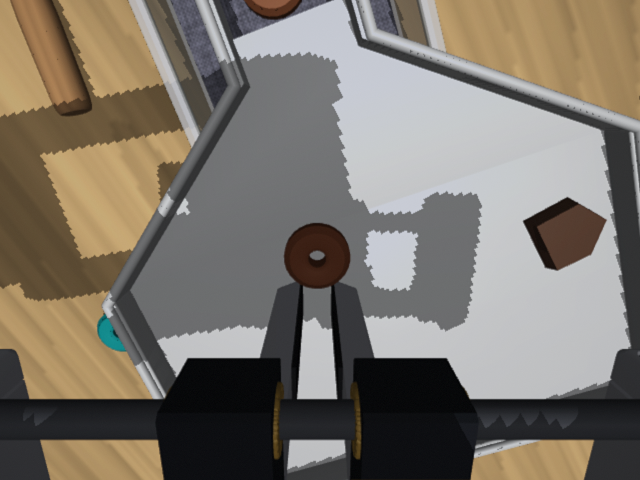

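```bash
python3 -m pendant '[[[0.6,0,0,0,0,0,0.85],[1.2,0,0,0,0,0,0.85],[1.8,0,0,0,0,0,0.85],[2.4,0,0,0,0,0,0.85],[3,0,0,0,0,0,0.85],[3.6,0,0,0,0,0,0.85],[4.2,0,0,0,0,0,0.85],[4.8,0,0,0,0,0,0.85],[4.8,0,0,0,0,0,0.85],[3.2,0,0,0,0,0,0.85],[2,0,0,0,0,0,0.85],[2,0.3,0,0,0,-0.12,0.85],[2.6,0.7,0,0,0,-0.25,0.85],[3.5,1,0,0,0,-0.34,0.85],[4.1,1,0,0,0,-0.34,0.85],[4.1,1,0,0,0,-0.34,0.85],[4.1,1,0,0,0,-0.34,0.85]]]'; python3 -c "
from h import *
st()
from workcell import env
c=env.read_camera('wrist');cv2.imwrite('pics/w12.png',c['image'][:,:,::-1])
"
```

```text
time: 19.58
tcp_pos: [575.1, -89.4, 86.6]
orientation: [0.766, 0.643, -0.0, 0.0]
contact_force: [-0.3, 0.3, 0.3]
opening: 14.2
t 19.575 tray [-7.1 -7.7] z 86.6 yaw -0.002 F [-0.3  0.3  0.3] open 14.2
```

View pics/w12.png

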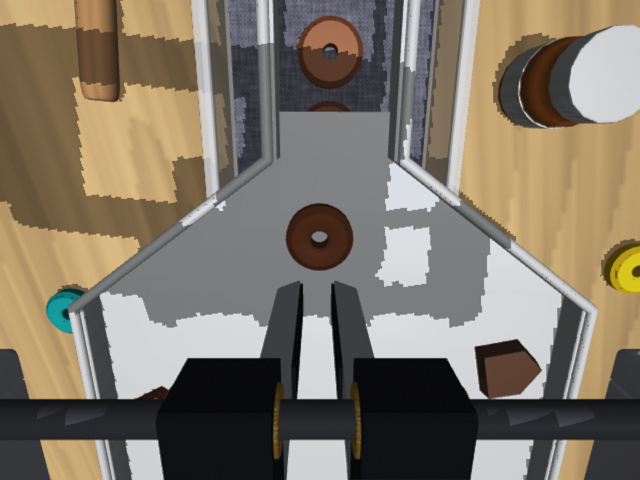

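The whorl is straight ahead at (319,237). Final push.

```bash
python3 -m pendant '[[[0.5,0.08,0,0,0,0,0.85],[1,0.1,0,0,0,0,0.85],[1.5,0.15,0,0,0,0,0.85],[2,0.27,0,0,0,0,0.85],[2.5,0.39,0,0,0,0,0.85],[3,0.51,0,0,0,0,0.85],[3.5,0.63,0,0,0,0,0.85],[4,0.72,0,0,0,0,0.85],[4.5,0.72,0,0,0,0,0.85],[5,0.72,0,0,0,0,0.85],[5.5,0.72,0,0,0,0,0.85],[6,0.72,0,0,0,0,0.85],[6.5,0.72,0,0,0,0,0.85],[7,0.72,0,0,0,0,0.85],[7.4,0.72,0,0,0,0,0.85],[7.6,0.72,0,0,0,0,0.85],[7.6,0.72,0,0,0,0,0.85],[7.6,0.72,0,0,0,0,0.85]]]'; python3 -c "
from h import *
st()
from workcell import env
c=env.read_camera('wrist');cv2.imwrite('pics/w13.png',c['image'][:,:,::-1])
"
```

```text
time: 21.88
tcp_pos: [595.6, -15.5, 86.5]
orientation: [0.766, 0.643, -0.0, 0.0]
contact_force: [-0.0, -0.3, 0.2]
opening: 13.9
t 21.875 tray [ 0.4 68.5] z 86.5 yaw -0.001 F [-0.  -0.3  0.2] open 13.9
```

View pics/w13.png

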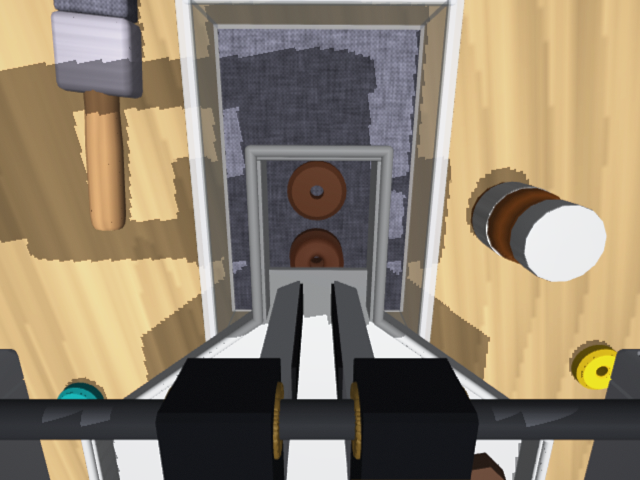

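The third dropped out of sight beyond the edge and seems to lie on the second, at (317,255). I'll back off, lift clear and check from the fixed cameras.

```bash
python3 -m pendant '[[[-1.5,0,0,0,0,0,0.85],[-2.5,0,-2.5,0,0,0,0.85],[-4,0,-7,0,0,0,0.85],[-10,-4,-13,0,0,0,0.85],[-16,-8,-15,0,0,0,0.85],[-22,-14,-15,0,0,0,0.85],[-28,-18,-15,0,0,0,0.85],[-34,-20,-15,0,0,0,0.85],[-34,-20,-15,0,0,0,0.85],[-34,-20,-15,0,0,0,0.85],[-34,-20,-15,0,0,0,0.85]]]'
python3 - <<'E'
from h import *
st()
from workcell import env
for n in('top','scene'):
  c=env.read_camera(n);cv2.imwrite(f'pics/{n}9.png',c['image'][:,:,::-1])
a=cv2.imread('pics/top9.png')[170:380,150:470];b=cv2.imread('pics/scene9.png')[170:360,170:450]
cv2.imwrite('pics/f1.png',cv2.resize(a,None,fx=2.5,fy=2.5));cv2.imwrite('pics/f2.png',cv2.resize(b,None,fx=2.8,fy=2.8))
E
```

```text
time: 23.3
tcp_pos: [339.6, -316.2, 236.6]
orientation: [0.766, 0.643, 0.0, -0.0]
contact_force: [0.2, -0.3, -0.2]
opening: 13.8
t 23.3 tray [-200.4 -271.6] z 236.6 yaw -0.003 F [ 0.2 -0.3 -0.2] open 13.8
```

View pics/f1.png

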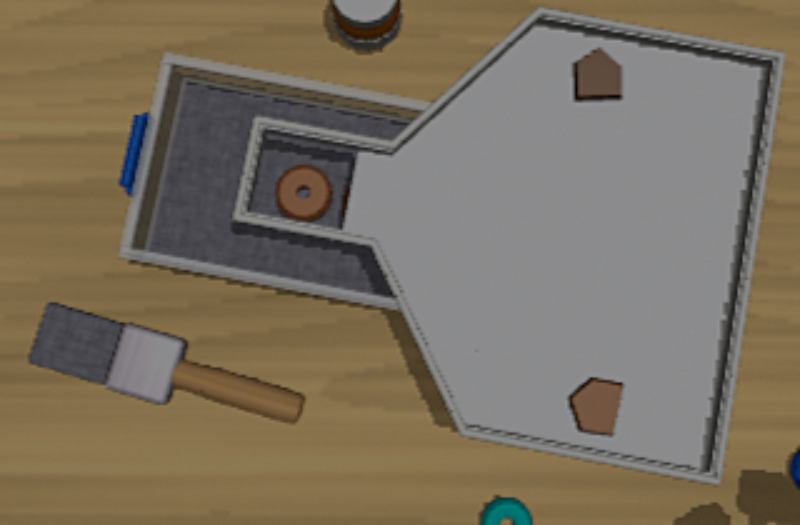

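View pics/f2.png

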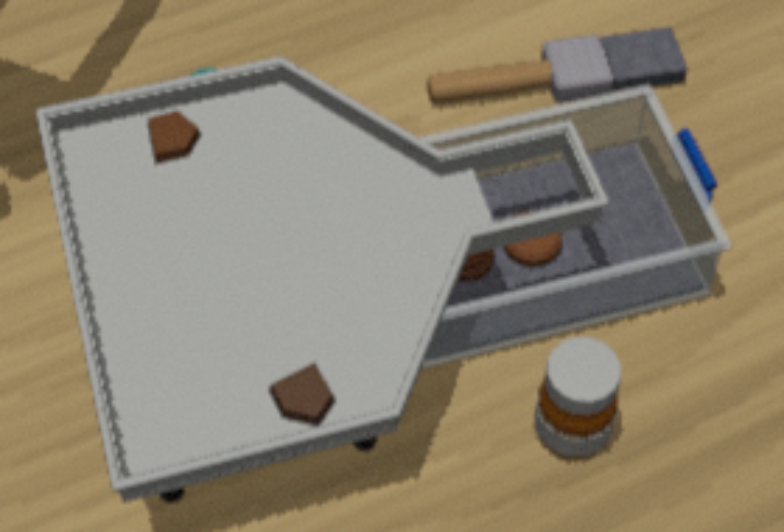

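Run:
```python
import cv2,numpy as np
a=cv2.imread('pics/w13.png')[140:290,240:400];b=cv2.imread('pics/scene9.png')[235:285,320:400]
cv2.imwrite('pics/g.png',np.hstack([cv2.resize(a,(400,375)),cv2.resize(b,(400,375),interpolation=cv2.INTER_CUBIC)]))
x=cv2.imread('pics/top0.png').astype(int);y=cv2.imread('pics/top9.png').astype(int)
d=abs(x-y).sum(2)
for n,(u,v,r) in dict(s1=(388,200,14),s2=(388,332,14),jar=(296,170,20),brush=(217,314,55)).items():print(n,d[v-min(r,26):v+min(r,26),u-r:u+r].max())
```

```text
s1 12
s2 11
jar 14
brush 13
```

View pics/g.png

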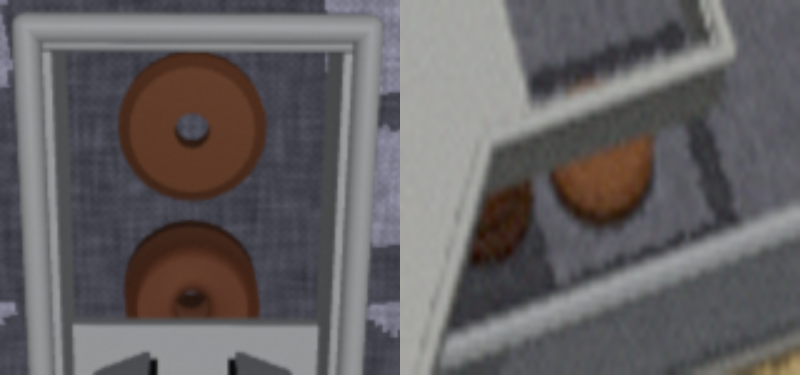

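The third whorl is stacked on the second inside the box. The sherds, jar and brush haven't moved by any visible amount. Handing in.

```bash
python3 -c "
from workcell import env
env.finish_job();print(env.get_obs()['time'])"
```

```text
the job is handed in; nothing more can be done
the job is handed in; nothing more can be done
```

All three whorls are in the finds box. I pushed each along the tray floor with the nearly closed fingertips, one after another, in the order whorl_3, whorl_2, whorl_1. I identified them by measured size. Each was seen in the box before the next one entered the gate. The last move ended at 23.3 s of the 64 s allowed.

- **Last pictures:** no whorls are left on the tray. One lies on the foam, and the third lies on top of the second in the box. The tray floor partly hides that pair, so the stacking is read from the wrist camera view rather than measured.
- **Left alone:** the two sherds, the jar and the brush look the same before and after in the top camera, with differences no larger than image noise.
- **Force:** the readings I took between moves stayed around 1 N.
- **Robot at hand-in:** the arm was lifted clear and touching nothing.

No check failed. The fit of the tray's position was off by up to about 4 mm at one far corner, so I corrected the aim at the gate from the wrist pictures.

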